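Label the smart key's place on the door-niche key shelf

ROBOT

A 6-joint arm with a two-finger parallel gripper is mounted at the origin on the work surface. World frame = base frame: x ahead of the robot, y to its left, z up, the work surface at z = 0. Lengths are in mm, angles in rad, forces in N, time in s.
With the tool pointing down it reaches from about 275 to 1000 mm from the base axis. Payload 8.4 kg.
Tool frame: the origin (TCP) lies at the very end of the fingers, on their centre line; the grasp point (between the pads) lies 19 mm behind it; z points along the fingers, x is the direction in which the jaws open and shut, and the axes are right-handed (so a half turn about z gives the same grasp; the last joint's range is limited). The gripper opens to 85 mm and grips with 20 to 120 N. Pads are 22 mm wide; open, the fingers measure 114 mm over their backs; the gripper's body (76 mm by 85 mm) begins 54 mm behind the grasp point. The pads swing forward as they close: fully open they stand 13 mm farther back than shut.
Start: joints at [1.324, 0.353, 1.633, -0, 1.155, -0.002], TCP at [151.475, 606.369, 231.281] pointing down, gripper open.
Joint ranges: [-2.63, 2.63], [-0.92, 2.1], [0.06, 2.66], [-1.3, 4.44], [0, 2.69], [-3.02, 3.02]. Speed limits (rad/s): [2.22, 2.22, 2.79, 3.14, 3.14, 3.14].

INTERFACE

Orientations are given as [roll, pitch, yaw] about the fixed x, y, z axes, in that order (R = Rz(yaw) Ry(pitch) Rx(roll)).
In Python, from rig import sense, grab_frame, calibration, sign_off gives the robot as it stands.
- The arm moves only by the tool servo_tool, never from a script. Its argument "series" is one flat list of numbers, 4 for each row, row after row: the shift along the world's x, y, z in m, then the turn about the world's z in degrees. In form: [x, y, z, yaw, x, y, z, yaw, ...]. A call has 1 to 8 rows; each row shifts and turns the commanded pose from where the row before left it; what a row does not reach is not made up. A row lasts 1/12 s, in which the tool goes at most 41.7 mm and 7.16 degrees, less where a joint would pass 70% of its speed; a pose out of reach is approached as far as the arm can. A call is refused whole if a number of a shift passes 0.0417 or a number of a turn 7.16, either way. A call with a gripper value outside its range is refused whole. "gripper" is the finger opening in m, from 0 to 0.0854, set as the call begins (left out, the last holds). The fingers move at their own pace and stop on an object; "newtons" is the grip in N (left out, the last holds). Time passes only in rows, so rows that do not move let the fingers close. It gives the time, the measured TCP pose, the force and the opening at its end, in the units of the state.
- sense(): the state, without advancing time (a new reading comes with each control period).
- grab_frame(name): name is "scene" or "side" or "wrist"; returns the picture (384x512x3 uint8, blue, green, red); there is no depth.
- calibration(name): a dict with "fx", "fy", "cx", "cy" (pixels), "rvec" (rotation vector, rad) and "tvec" (3), from world to camera coordinates, as OpenCV has them. Camera axes: x right, y down, z forward; pixel columns grow to the right and rows downward; lengths in mm; the calibration is good to about 2 mm. A picture is of the moment at which its call begins: read the wrist's pose just before it. calibration takes no time and is no camera call; for the wrist camera it gives the pose at the moment of the call.
- sign_off(): hands the job in, once; it reports no verdict.
The state is a dict: "clock": time; "qpos": joint angles; "qvel": joint speeds; "joint_efforts": joint torques, N m; "eef_pos": TCP position; "tcp_rot": TCP orientation; "contact_force": force on the tool from outside, world axes, zero at the start; "wrist_torque": the same for the moment, N m; "opening": opening from 0.0 (shut) to 1.0 (fully open).
Only numpy, scipy, OpenCV 4.12 (cv2) and the standard library are available. Lean on these libraries where they do the work, as an engineer would, in place of code of your own. Each camera call takes 0.05 s, during which the arm holds its last target. There are 200 camera calls.

TASK

Pluck the label holder out of its slot pocket in the cherry wood tray and push it down, card side facing out to the front, behind the lip of the key shelf, centred in front of the bay where the smart key lies. Press it fully home against the stiffness of the lip, and finish while still holding it pressed down firmly (about 10 N, as with a thumb) so that I can do up the lock screws: do not let go or ease off. Leave the smart key, key cover, coin box and frog where they are.

Things in the scene. Friction and masses are not known exactly. Their poses are not given: they have to be found in the camera images.
- holder: Aluminium label holder, 45 g: card-frame head 60 mm wide (y), 10 thick (x), 30 high, over a centred tongue 56 wide, 5 thick, 21 long with rounded bottom edge. Origin: bottom middle of the tongue; z up: shoulders at 21, top at 51 mm. +x is the card side. It starts upright in the tray's slot pocket, shoulders on the bar, head free above; +-0.75 mm play in thickness. Grip it across the 10 mm.
- holder_face (a point): Middle of the holder's card (front) side: 5 mm ahead (+x) of the holder's mid-plane and 36 mm above its origin.
- tray: Cherry wood tray, fixed, 200 mm (x) by 150 (y), walls 20 mm high; origin at the middle of its underside on the ledge (z 0). A bar across it at x = +60 mm, 26 mm thick and 28 high, has the slot pocket in its middle: 60 mm long (y), 6.5 wide, 24 deep. The holder's axes lie along the tray's at the start. The frog sits in an open pocket behind the bar.
- shelf: Low wooden key shelf, fixed: 300 mm wide (y), board top 55 mm above the ledge, three bays 90 mm wide centred at y = -95, 0, +95 mm; dividers 85, end panels 90, back panel 95 mm high. Origin at mid-width on the ledge; z up; +x is the front. Along the whole front edge runs an aluminium label rail: a channel open at the top, inner wall at x = 62 mm, outer wall the sprung lip.
- lip (a joint): Springy outer wall (lip) of the rail, full length; rad, 0 at rest, grows as it is pushed outward. Its bead leaves a 4 mm gap, so the 5 mm tongue must force it open by 1 mm (about 0.06 rad). The flared mouth is about 10 mm wide, 55 mm above the ledge. The bead is met with the tongue's bottom at 46 to 51 mm: up to 10 N to enter, 2 to 5 N of rubbing after, then the hard stop at 35 mm.
- cushion: Thin rubber strip, fixed, along the bottom of the rail channel: the hard stop. Its top is 35 mm above the ledge (origin at the middle of its underside, 33 mm above the ledge). When the holder is home its origin is at 35 mm, its shoulders 1 mm above the lip, and the tongue's mid-plane at shelf x = 64.5 mm, pushed against the inner wall by the lip.
- bay_right (a point): Centre of the rail's mouth before the bay at shelf y = -95 mm, 55 mm above the ledge, on the mid-plane of a seated tongue (shelf x 64.5 mm).
- bay_middle (a point): The same before the middle bay (shelf y = 0).
- bay_left (a point): The same before the bay at shelf y = +95 mm.
- smart_key: White plastic smart key, a rounded fob 62 x 36 x 13 mm with three round buttons in a row and a small steel loop, lying in one of the three bays (any of them), well behind the rail; origin at the middle of its underside. Leave it.
- key_cover: Red silicone key cover, an open shallow shell 66 x 41 x 16 mm, in another bay; origin at the middle of its underside. Leave it.
- coin_box: Round aluminium coin box with screw-top lid, 57 mm across, 42 mm high, in the remaining bay; origin at the middle of its underside. Leave it.
- frog: Glazed ceramic frog, about 50 mm across and 52 mm high, sitting in the tray behind the bar; origin at the middle of its underside. Leave it.
Things that resemble listed ones, but are neither listed nor needed, are in the scene too. Leave any green or orange look-alike of the smart_key alone.

How it is judged:
By the outcome, as a careful person would: the job done as asked, in the order asked, and still so for the second after the job is handed in, while the arm keeps its last pose, push and grip.
It also fails if it takes over 45 s, if anything falls off the work surface, if the arm or the gripper's body presses on something with over 40 N, if the wrist force passes 120 N, or if a joint passes its speed limit or range.

## Working session

There is one attempt and no reset: what is moved stays moved. The work goes in short steps, Python scripts to look and compute and a tool call to move; the robot and the scene stay as the last step left them, time stands still between calls to the robot, and variables do not carry over. Pictures are saved under pics/ and viewed, about 8 in all and at most 12, crops included, and the job is handed in when it is done.

Besides the shell and the picture viewer there is one more tool, called after "Emit:" by a JSON object that holds its "api" and its "payload". servo_tool: Moves the arm, as the interface text tells. Its arguments: {"type":"object","properties":{"series":{"type":"array"},"gripper":{"type":"number"},"newtons":{"type":"number"}},"required":["series"]}

```bash
mkdir -p pics; ls
python3 - <<'E'
from rig import *
import cv2,numpy as np
for n in ("scene","side","wrist"):
    c=calibration(n);f=grab_frame(n);cv2.imwrite(f"pics/{n}0.png",f)
    R=cv2.Rodrigues(np.array(c["rvec"],float))[0];print(n,c["fx"],c["cx"],c["cy"],"pos",(-R.T@np.array(c["tvec"]).ravel()).round(),"fwd",R[2].round(2))
s=sense();print(s)
cv2.imwrite("pics/both0.png",np.hstack([cv2.imread("pics/scene0.png"),cv2.imread("pics/side0.png")])[:, :])
E
```

```text
pics
scene 378.7768834590608 256.16764501932875 183.60533563118727 pos [966.   7. 751.] fwd [-0.53  0.04 -0.85]
side 443.72243401662826 259.4953533123628 199.56719607002057 pos [ 428. -759.  572.] fwd [ 0.09  0.84 -0.53]
wrist 323.75002754938396 251.6095544094625 194.95566566494247 pos [ 73. 626. 374.] fwd [ 0.31 -0.08 -0.95]
{'clock': 0.15, 'qpos': array([ 1.32360552e+00,  3.53533640e-01,  1.63394896e+00, -3.24516801e-05,
        1.15519723e+00, -2.39799150e-03]), 'qvel': array([ 8.46175578e-05, -5.45550318e-04, -3.23728844e-03,  4.39717149e-04,
        8.83912947e-04, -1.80070354e-03]), 'joint_efforts': array([-2.31073109e-04, -6.05633497e+01, -3.42340636e+01,  7.38987922e-06,
        6.12971722e-03,  3.59238356e-05]), 'eef_pos': array([151.39323651, 606.01834789, 230.71243178]), 'tcp_rot': array([3.14156559e+00, 1.08723746e-03, 1.32601661e+00]), 'contact_force': array([-0.04496027,  0.06376752,  0.08247453]), 'wrist_torque': array([-7.08811255e-05, -8.11737785e-02, -2.79601244e-02]), 'opening': 1.0035600748686222}
```

View pics/scene0.png

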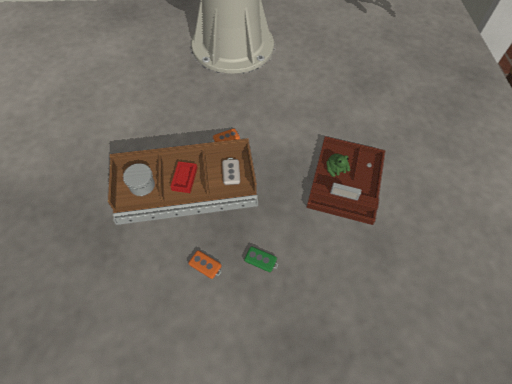

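View pics/side0.png

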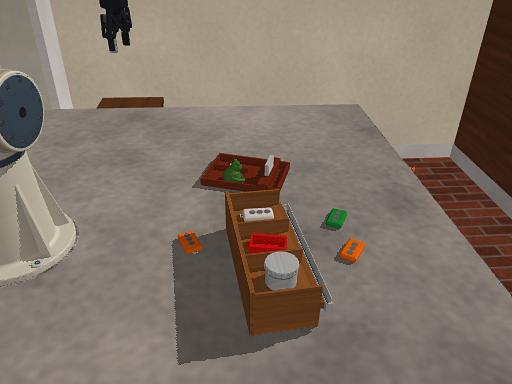

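The scene view shows the shelf, with the coin box at (138,180), the red cover at (184,177) and the white smart key at (231,171). The tray has the frog at (338,165) and the white-grey holder at (346,191). Candidates for the key are white (231,171), orange (226,137) and (205,264), and green (262,259). The white one in a bay fits the description. Next I get coarse positions and a confirming crop.

```bash
cat > h.py <<'E'
import cv2,numpy as np
def ray(c,px):
    K=np.array([[c["fx"],0,c["cx"]],[0,c["fy"],c["cy"]],[0,0,1.]])
    R=cv2.Rodrigues(np.array(c["rvec"],float))[0];t=np.array(c["tvec"],float).ravel()
    d=np.c_[np.atleast_2d(np.array(px,float)),np.ones(len(np.atleast_2d(px)))]@np.linalg.inv(K).T@R
    return -R.T@t,d
def onz(c,px,z):
    o,d=ray(c,px);return o+d*((z-o[2])/d[:,2])[:,None]
def proj(c,P):
    K=np.array([[c["fx"],0,c["cx"]],[0,c["fy"],c["cy"]],[0,0,1.]])
    return cv2.projectPoints(np.atleast_2d(np.array(P,float)),np.array(c["rvec"],float),np.array(c["tvec"],float),K,None)[0].reshape(-1,2)
E
python3 - <<'E'
from h import *
from rig import calibration
c=calibration("scene")
print("holder top",onz(c,[(346,188)],55).round(),"rail ends",onz(c,[(115,213),(257,202)],55).round(1),"key",onz(c,[(231,171)],68).round())
f=cv2.imread("pics/scene0.png")
a=cv2.resize(f[125:225,100:270],None,fx=3,fy=3,interpolation=2);b=cv2.resize(f[125:225,300:395],None,fx=3,fy=3,interpolation=2)
cv2.imwrite("pics/crop0.png",np.hstack([a,b]))
E
```

```text
holder top [[552. 233.  55.]] rail ends [[ 588.7 -253.8   55. ]
 [ 577.4   39.2   55. ]] key [[505. -13.  68.]]
```

View pics/crop0.png

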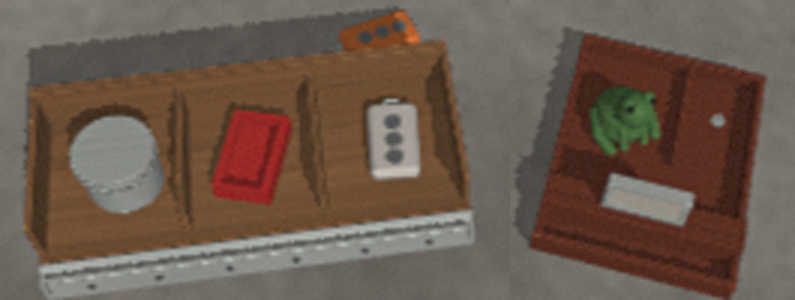

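White key with three buttons and loop is in the image-right bay, which is shelf +y (bay_left). The holder's pale card faces the camera (+x). Moving above the holder for a wrist view.

Emit:
{"api": "servo_tool", "payload": {"series": [0.025,-0.0233,0,-5.6,0.025,-0.0233,0,-5.6,0.025,-0.0233,0,-5.6,0.025,-0.0233,0,-5.6,0.025,-0.0233,0,-5.6,0.025,-0.0233,0,-5.6,0.025,-0.0233,0,-5.6,0.025,-0.0233,0,-5.6], "gripper": 0.05}}

```text
clock: 0.82
eef_pos: [352.4, 418.6, 231.2]
tcp_rot: [3.142, 0.0, 0.539]
contact_force: [1.0, -0.0, 0.3]
opening: 0.585
```

Emit:
{"api": "servo_tool", "payload": {"series": [0.025,-0.0233,0,-5.6,0.025,-0.0233,0,-5.6,0.025,-0.0233,0,-5.6,0.025,-0.0233,0,-5.6,0.025,-0.0233,0,-5.6,0.025,-0.0233,0,-5.6,0.025,-0.0233,0,-5.6,0.025,-0.0233,0,-5.6]}}

```text
clock: 1.48
eef_pos: [552.4, 232.1, 231.1]
tcp_rot: [3.141, 0.0, -0.243]
contact_force: [1.1, 0.2, -0.2]
opening: 0.585
```

Emit:
{"api": "servo_tool", "payload": {"series": [0,0,0,0,0,0,0,0]}}

```text
clock: 1.65
eef_pos: [552.2, 232.2, 230.8]
tcp_rot: [3.141, 0.001, -0.24]
contact_force: [-0.6, -0.5, -0.2]
opening: 0.587
```

```bash
cat > snap.py <<'E'
import sys,json
from h import *
from rig import *
s=sense();c=calibration("wrist");f=grab_frame("wrist")
n=sys.argv[1];cv2.imwrite(f"pics/{n}.png",f)
json.dump({k:np.array(v).tolist() for k,v in c.items()},open(f"pics/{n}.json","w"))
big=cv2.resize(f,(768,576),interpolation=cv2.INTER_CUBIC);cv2.imwrite(f"pics/{n}_v.png",big)
print(s["clock"],s["eef_pos"].round(1),np.degrees(s["tcp_rot"]).round(2),s["contact_force"].round(2),s["opening"])
E
python3 snap.py w1
```

```text
1.65 [552.2 232.2 230.8] [ 1.7998e+02  3.0000e-02 -1.3760e+01] [-0.64 -0.45 -0.19] 0.5870355169288002
```

View pics/w1_v.png

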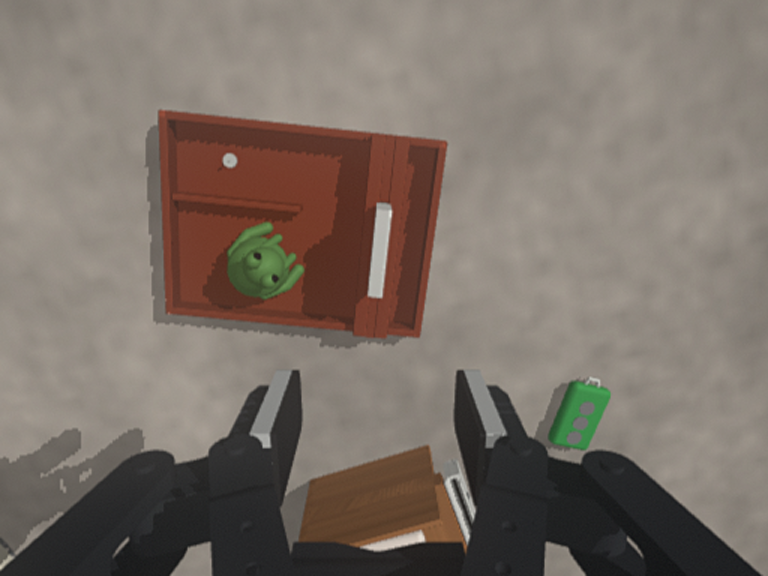

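The wrist view shows the tray, with the frog at (262,262) and the pale holder at (380,250) in the bar (view pixels). The shelf is partly visible at the bottom. I segment the holder top and check it against the tray corners.

Run:
```python
from h import *
import json
c=json.load(open("pics/w1.json"));f=cv2.imread("pics/w1.png")
hsv=cv2.cvtColor(f,cv2.COLOR_BGR2HSV)
def big(m,box):
    q=np.zeros_like(m);x0,y0,x1,y1=box;q[y0:y1,x0:x1]=m[y0:y1,x0:x1]
    return max(cv2.findContours(q,0,1)[0],key=cv2.contourArea)
m=((hsv[...,1]<60)&(hsv[...,2]>120)).astype(np.uint8)*255
k=big(m,(235,120,275,210));r=cv2.boxPoints(cv2.minAreaRect(k))
P=onz(c,r,58);print("holder px",r.round(1).tolist());print(P.round(1),P.mean(0).round(1))
e=[P[(i+1)%4]-P[i] for i in range(4)];print([(np.hypot(*v[:2]).round(1),np.degrees(np.arctan2(v[1],v[0])).round(1)) for v in e])
t=cv2.morphologyEx(((hsv[...,1]>110)&((hsv[...,0]<12)|(hsv[...,0]>170))).astype(np.uint8)*255,cv2.MORPH_CLOSE,np.ones((5,5)))
k=big(t,(90,60,310,235));
r=cv2.boxPoints(cv2.minAreaRect(k));T=onz(c,np.array([(161,111),(446,142),(420,336),(168,314)])/1.5,20)
print("tray",T.round(1).tolist(),[(np.hypot(*v[:2]).round(1),np.degrees(np.arctan2(v[1],v[0])).round(1)) for v in np.diff(T[[0,1,2,3,0]],axis=0)])
```

```text
holder px [[244.10000610351562, 197.1999969482422], [251.10000610351562, 134.5], [261.29998779296875, 135.60000610351562], [254.3000030517578, 198.39999389648438]]
[[538.4 208.9  58. ]
 [560.8 269.6  58. ]
 [570.1 266.2  58. ]
 [548.4 205.1  58. ]] [554.4 237.5  58. ]
[(np.float64(64.7), np.float64(69.8)), (np.float64(10.0), np.float64(-20.0)), (np.float64(64.8), np.float64(-109.6)), (np.float64(10.6), np.float64(159.6))]
tray [[430.8, 359.4, 20.0], [616.2, 293.1, 20.0], [567.6, 153.7, 20.0], [380.4, 218.7, 20.0]] [(np.float64(197.0), np.float64(-19.7)), (np.float64(147.6), np.float64(-109.2)), (np.float64(198.2), np.float64(160.9)), (np.float64(149.5), np.float64(70.3))]
```

Emit:
{"api": "servo_tool", "payload": {"series": [0.0011,0.0017,-0.02,-3,0.0011,0.0016,-0.03,-3,0,0,-0.035,0,0,0,-0.035,0,0,0,-0.03,0,0,0,-0.02,0,0,0,-0.01,0,0,0,0,0], "gripper": 0.032}}

```text
clock: 2.37
eef_pos: [551.4, 237.2, 49.2]
tcp_rot: [3.139, 0.003, -0.341]
contact_force: [-0.3, -0.2, 1.8]
opening: 0.378
```

Emit:
{"api": "servo_tool", "payload": {"series": [0,0,-0.01,0,0,0,-0.006,0,0,0,-0.003,0,0,0,0,0]}}

```text
clock: 2.7
eef_pos: [553.7, 237.0, 32.4]
tcp_rot: [-3.141, -0.0, -0.342]
contact_force: [0.1, 0.2, 0.4]
opening: 0.38
```

```bash
python3 snap.py w2
```

```text
2.7 [553.7 237.   32.4] [-1.7999e+02 -1.0000e-02 -1.9620e+01] [0.08 0.24 0.39] 0.3797660987233736
```

View pics/w2_v.png

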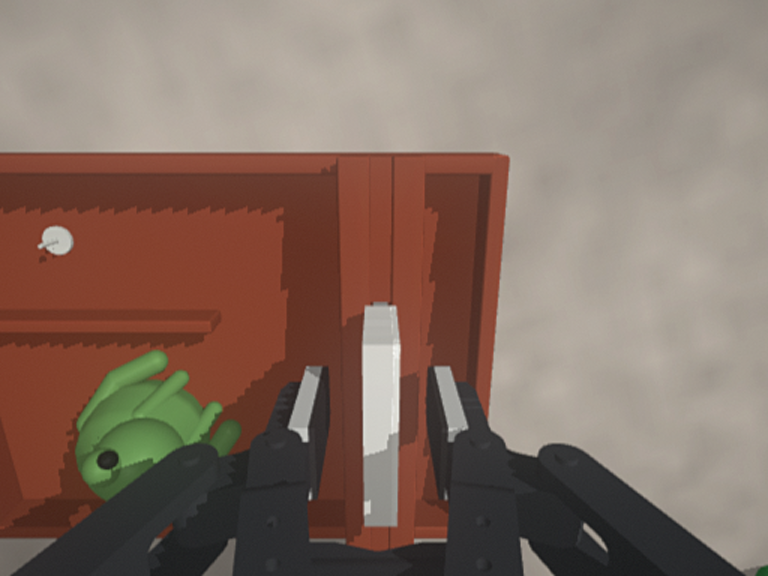

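The jaws straddle the holder evenly, with the pads at about x 312 and 447 and the holder at 381. The angle matches too, so I close on it.

Emit:
{"api": "servo_tool", "payload": {"series": [0,0,0,0,0,0,0,0,0,0,0,0,0,0,0,0,0,0,0,0,0,0,0,0], "gripper": 0.0, "newtons": 80}}

```text
clock: 3.25
eef_pos: [554.2, 237.0, 33.1]
tcp_rot: [-3.141, -0.001, -0.343]
contact_force: [-1.2, -0.5, 6.0]
opening: 0.098
```

Run:
```python
from h import *
import json
c=json.load(open("pics/w2.json"))
P=onz(c,np.array([(364,345),(400,345),(365,526),(397,526)])/1.5,58);print(P.round(1))
yh=np.array([np.sin(np.radians(19.7)),np.cos(np.radians(19.7))])
print("along y from TCP:",((P[:,:2]-[553.7,237])@yh).round(1))
from rig import *
s=sense();print(s["contact_force"].round(2),s["wrist_torque"].round(2),s["eef_pos"])
```

```text
[[559.8 264.5  58. ]
 [568.8 261.3  58. ]
 [539.3 207.7  58. ]
 [548.5 204.4  58. ]]
along y from TCP: [ 27.9  27.9 -32.4 -32.4]
[-1.15 -0.53  6.  ] [-0.1   0.19  0.  ] [554.20479846 237.02114361  33.07703636]
```

Emit:
{"api": "servo_tool", "payload": {"series": [0,0,0.005,0,0,0,0.01,0,0,0,0.02,0,0,0,0.025,0,0,0,0.03,0,0,0,0.03,0,0,0,0.03,0,0,0,0.022,0]}}

```text
clock: 3.92
eef_pos: [554.0, 237.1, 207.9]
tcp_rot: [-3.14, -0.002, -0.343]
contact_force: [0.4, -0.4, -0.0]
opening: 0.099
```

Emit:
{"api": "servo_tool", "payload": {"series": [0.0025,-0.024,0,2.9,0.0025,-0.024,0,2.9,0.0025,-0.024,0,2.9,0.0025,-0.024,0,2.9,0.0025,-0.024,0,2.9,0.0025,-0.024,0,2.9,0.0025,-0.024,0,2.9,0.0025,-0.024,0,2.9]}}

```text
clock: 4.58
eef_pos: [573.4, 43.8, 205.1]
tcp_rot: [-3.141, -0.0, 0.065]
contact_force: [-0.1, -0.8, 0.1]
opening: 0.094
```

Emit:
{"api": "servo_tool", "payload": {"series": [0,0,0,0,0,0,0,0,0,0,0,0]}}

```text
clock: 4.83
eef_pos: [573.5, 45.2, 204.7]
tcp_rot: [-3.141, -0.0, 0.061]
contact_force: [-0.8, -0.3, -0.4]
opening: 0.1
```

```bash
python3 snap.py w3
```

```text
4.8333 [573.5  45.2 204.7] [-1.7997e+02 -1.0000e-02  3.4900e+00] [-0.8  -0.27 -0.39] 0.10026627886712895
```

View pics/w3_v.png

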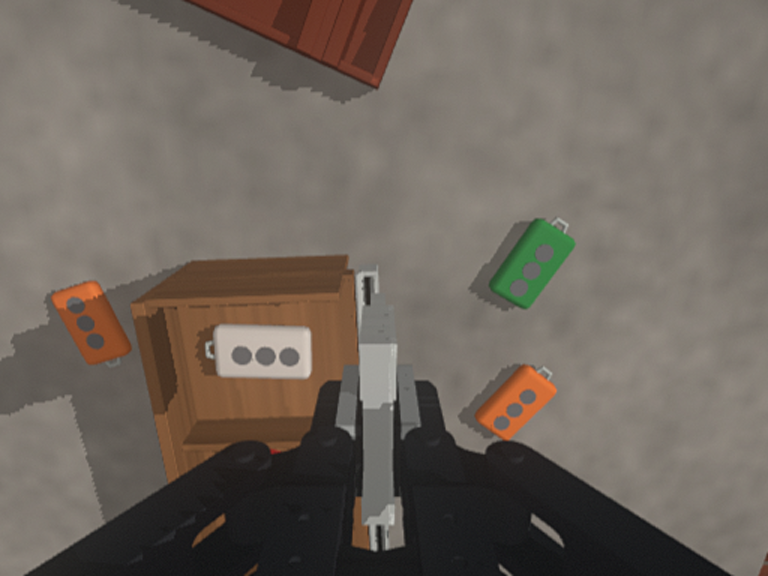

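The holder is held (pixel 380,400) and the white key is at (263,352). The holder hides the rail, whose end shows at (367,275), so I shift sideways to see it.

Emit:
{"api": "servo_tool", "payload": {"series": [0.03,0,0,0,0.03,0,0,0,0.03,0,0,0,0,0,0,0,0,0,0,0,0,0,0,0]}}

```text
clock: 5.38
eef_pos: [662.7, 45.8, 203.8]
tcp_rot: [-3.141, 0.002, 0.063]
contact_force: [-0.8, 0.7, -1.0]
opening: 0.099
```

```bash
python3 snap.py w4
python3 - <<'E'
import cv2
f=cv2.imread("pics/w4.png");cv2.imwrite("pics/w4c.png",cv2.resize(f[150:384,0:260],None,fx=2.5,fy=2.5,interpolation=2))
E
```

```text
5.3833 [662.7  45.8 203.8] [-1.7999e+02  9.0000e-02  3.6200e+00] [-0.79  0.71 -0.97] 0.09914449836569966
```

View pics/w4c.png

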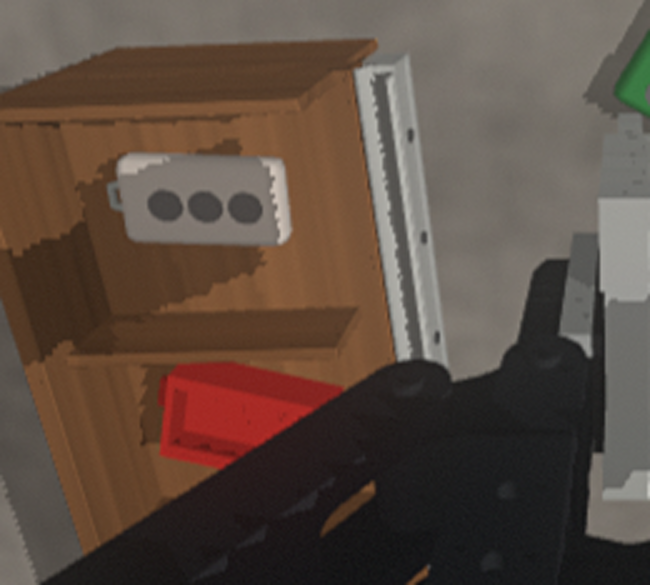

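Crop: the rail runs from (380,65) to (425,360) and the key is clear behind it. I now place the camera straight above the rail, with the bay visible beyond the holder.

Emit:
{"api": "servo_tool", "payload": {"series": [-0.0225,-0.02,0,0,-0.0225,-0.02,0,0,-0.0225,-0.02,0,0,-0.0225,-0.02,0,0,0,0,-0.02,0,0,0,-0.02,0,0,0,0,0,0,0,0,0]}}

```text
clock: 6.1
eef_pos: [572.3, -34.8, 164.1]
tcp_rot: [-3.141, 0.002, 0.062]
contact_force: [0.3, 0.4, 0.2]
opening: 0.096
```

```bash
python3 snap.py w5
python3 - <<'E'
import cv2
f=cv2.imread("pics/w5.png");cv2.imwrite("pics/w5c.png",cv2.resize(f[20:220,150:350],None,fx=3,fy=3,interpolation=2))
E
```

```text
6.1 [572.3 -34.8 164.1] [-1.7998e+02  1.2000e-01  3.5800e+00] [0.26 0.43 0.16] 0.09589540597327453
```

View pics/w5c.png

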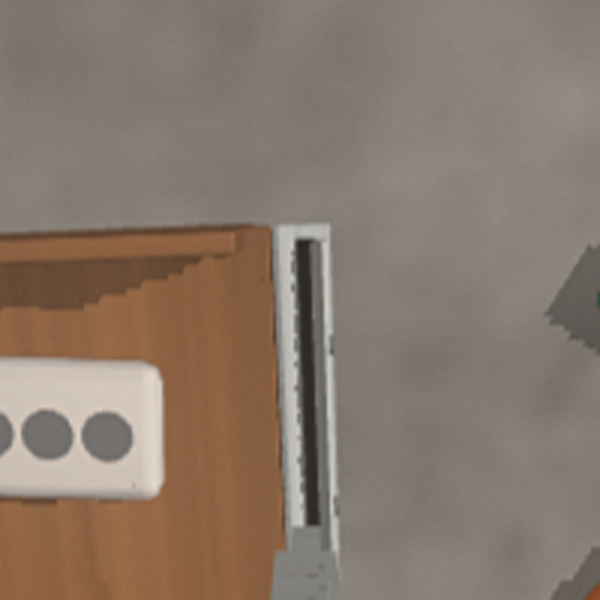

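Run:
```python
from h import *
import json
c=json.load(open("pics/w5.json"))
o,_=ray(c,[(0,0)]);print("cam",o.round(1))
g=cv2.imread("pics/w5.png")
for r in (270,385,500):
    xs=np.arange(150+255//3,150+350//3);row=round(20+r/3)
    P=onz(c,[(x,row) for x in xs],55)
    print(row,[(int(x),round(p[0],1),round(p[1],1),*map(int,g[row,x])) for x,p in zip(xs,P)])
e=onz(c,[(150+300/3,20+226/3),(150+329/3,20+226/3),(150+276/3,20+270/3),(150+286/3,20+500/3),(150+329/3,20+270/3),(150+337.5/3,20+500/3)],55)
print(e.round(1));
for a,b in((2,3),(4,5)):
    d=e[a]-e[b];print(np.degrees(np.arctan2(-d[0],d[1])))
```

```text
cam [567.8  46.9 307.7]
110 [(235, np.float64(555.7), np.float64(29.8), 62, 92, 130), (236, np.float64(556.5), np.float64(29.8), 63, 92, 129), (237, np.float64(557.2), np.float64(29.9), 62, 91, 127), (238, np.float64(558.0), np.float64(29.9), 63, 92, 131), (239, np.float64(558.7), np.float64(30.0), 63, 95, 137), (240, np.float64(559.5), np.float64(30.0), 53, 71, 95), (241, np.float64(560.2), np.float64(30.1), 117, 121, 125), (242, np.float64(561.0), np.float64(30.1), 134, 138, 141), (243, np.float64(561.7), np.float64(30.2), 163, 168, 170), (244, np.float64(562.5), np.float64(30.2), 178, 184, 185), (245, np.float64(563.2), np.float64(30.2), 181, 188, 189), (246, np.float64(564.0), np.float64(30.3), 181, 188, 188), (247, np.float64(564.8), np.float64(30.3), 124, 128, 130), (248, np.float64(565.5), np.float64(30.4), 105, 108, 109), (249, np.float64(566.3), np.float64(30.4), 54, 57, 61), (250, np.float64(567.0), np.float64(30.5), 38, 42, 49), (251, np.float64(567.8), np.float64(30.5), 39, 43, 48), (252, np.float64(568.5), np.float64(30.6), 39, 45, 48), (253, np.float64(569.3), np.float6
[... 3795 characters left out ...]
57, np.float64(576.4), np.float64(-29.9), 106, 110, 112), (258, np.float64(577.2), np.float64(-29.9), 102, 105, 108), (259, np.float64(578.0), np.float64(-29.8), 107, 111, 113), (260, np.float64(578.9), np.float64(-29.8), 184, 191, 191), (261, np.float64(579.7), np.float64(-29.7), 126, 130, 129), (262, np.float64(580.5), np.float64(-29.7), 117, 124, 126), (263, np.float64(581.3), np.float64(-29.6), 117, 126, 132), (264, np.float64(582.1), np.float64(-29.6), 117, 125, 132), (265, np.float64(582.9), np.float64(-29.5), 118, 126, 133)]
[[566.4  41.1  55. ]
 [573.6  41.5  55. ]
 [561.   30.1  55. ]
 [566.9 -30.3  55. ]
 [574.3  30.9  55. ]
 [580.9 -29.4  55. ]]
5.606585074748007
6.206456061722824
```

Run:
```python
from h import *
import json
a=np.radians(6);xh=np.array([np.cos(a),np.sin(a)]);yh=np.array([-np.sin(a),np.cos(a)])
end=np.array([571,41.3]); face=np.array([568.3,1.7])
ox=face@xh-62; oy=end@yh-150
S=lambda P:np.c_[P[:,:2]@xh-ox,P[:,:2]@yh-oy].round(1)
c5=json.load(open("pics/w5.json"));c4=json.load(open("pics/w4.json"))
print("w5 panel top outer/inner edge z90",S(onz(c5,[(150+200/3,20+235/3),(150+200/3,20+257/3)],90)))
q=lambda x,y:(x/2.5,150+y/2.5)
print("w4 rail end z55",S(onz(c4,[q(360,68),q(405,56)],55)))
print("w4 divider top z85",S(onz(c4,[q(200,349),q(200,356)],85)))
print("w4 panel top z90",S(onz(c4,[q(150,105),q(150,117)],90)))
b=(ox+64.5)*xh+(oy+95)*yh;print("bay",b.round(1))
s=(ox+66)*xh+(oy+95)*yh
# holder origin relative to TCP: -2.2 along holder y
print("TCP for entry (x66)",(s+2.2*yh).round(1))
```

```text
w5 panel top outer/inner edge z90 [[ 42.9 150.1]
 [ 42.6 145.5]]
w4 rail end z55 [[ 60.1 151.1]
 [ 77.5 155. ]]
w4 divider top z85 [[-6.  51.7]
 [-6.6 48.6]]
w4 panel top z90 [[  0.4 150.3]
 [ -0.5 146.1]]
bay [572.4 -13.9]
TCP for entry (x66) [573.7 -11.5]
```

Emit:
{"api": "servo_tool", "payload": {"series": [0.0003,0.012,0,1.2,0.0004,0.0108,0,1.2,0,0,-0.02,0,0,0,-0.025,0,0,0,-0.02,0,0,0,-0.008,0,0,0,0,0,0,0,0,0]}}

```text
clock: 6.82
eef_pos: [574.8, -11.6, 91.9]
tcp_rot: [-3.142, -0.0, 0.105]
contact_force: [0.0, -0.1, -0.9]
opening: 0.093
```

```bash
python3 snap.py w6
python3 - <<'E'
import cv2
f=cv2.imread("pics/w6.png");cv2.imwrite("pics/w6c.png",cv2.resize(f[150:384,170:350],None,fx=3,fy=2.5,interpolation=2)[:600])
E
```

```text
6.8167 [574.8 -11.6  91.9] [-1.80e+02 -1.00e-02  6.04e+00] [ 0.01 -0.07 -0.95] 0.09322957874078884
```

View pics/w6_v.png

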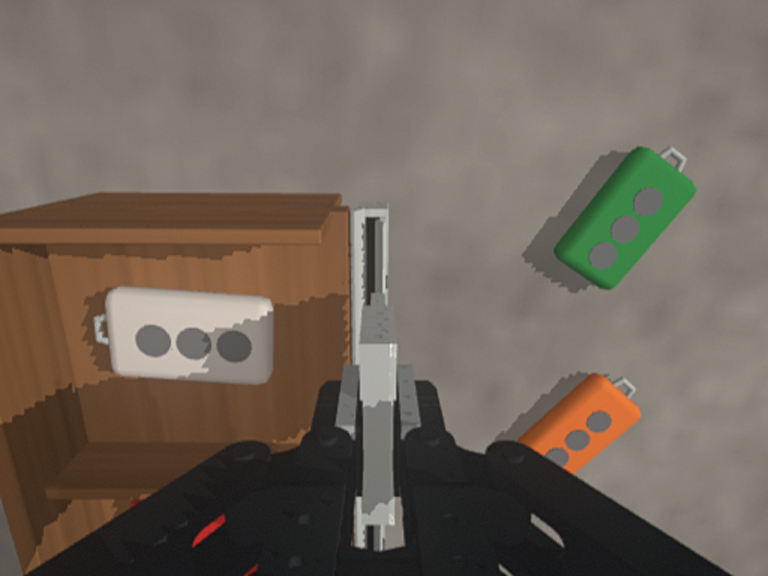

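Yaw matches the rail. The tongue tip is at (377,297) against the channel middle at about (374,240). I check the y offset to the rail's end before pushing.

Run:
```python
from h import *
import json
c=json.load(open("pics/w6.json"));f=cv2.imread("pics/w6.png")
a=np.radians(6);xh=np.array([np.cos(a),np.sin(a)]);yh=np.array([-np.sin(a),np.cos(a)])
p=lambda u,v,z:onz(c,[(u/1.5,v/1.5)],z)[0,:2]
for n,q in (("rail end",p(372,208,55)),("tongue tip +y",p(377,295,65.8)),("head top +y edge",p(378,344,116.8)),("gap mid",p(374,245,48)),("tcp",np.array([574.8,-11.6]))): print(n,(q@xh).round(1),(q@yh).round(1))
for r in (150,160,170,196,199,202,212,224): print(r,f[r,236:266].mean(1).astype(int))
```

```text
rail end 568.7 -16.9
tongue tip +y 570.6 -47.3
head top +y edge 570.9 -43.8
gap mid 569.4 -32.5
tcp 570.4 -71.6
150 [177 183 184 188 186 120 110 106  57  45  47  46  44  52 110 112 107 105
 105 158 193 184 175 129 121 122 122 124 124 123]
160 [178 183 185 187 189 181 123 105  69  48  46  48  43  51 110 110 109 104
 105 167 193 183 164 129 124 126 126 126 126 126]
170 [168 181 185 184 187 189 125 104  68  49  46  47  44  50 111 110 106 105
 106 166 195 183 164 128 122 124 125 124 124 124]
196 [157 179 183 184 187 189 125  98  66  46  47  99 122 124 124 123 123 122
 119 124 151 172 140 122 120 122 122 122 122 121]
199 [157 179 183 186 184 162 161 110  66  44  48  99 124 123 123 123 123 124
 122 121 135 171 141 122 121 122 122 121 123 123]
202 [158 179 182 185 186 186 127  96  63  43  50 118 125 124 123 122 124 124
 122 121 131 171 141 120 120 121 121 120 121 121]
212 [157 178 182 185 171 127 119 122 120 120 121 121 122 123 121 121 121 123
 123 122 114 112 113 123 125 126 123 119 119 118]
224 [149 179 182 171 126 118 121 121 120 120 120 120 122 120 114 114 113 104
 103 118 121 120 122 125 127 124 123 124 122 123]
```

Emit:
{"api": "servo_tool", "payload": {"series": [-0.0017,0.0013,0,0,0,0,-0.004,0,0,0,-0.004,0,0,0,-0.003,0,0,0,0,0,0,0,0,0], "newtons": 110}}

```text
clock: 7.37
eef_pos: [572.5, -11.1, 80.0]
tcp_rot: [-3.142, 0.001, 0.104]
contact_force: [0.1, 0.6, 0.1]
opening: 0.091
```

Emit:
{"api": "servo_tool", "payload": {"series": [0,0,-0.002,0,0,0,-0.002,0,0,0,-0.002,0,0,0,-0.002,0,0,0,0,0]}}

```text
clock: 7.78
eef_pos: [571.8, -11.1, 71.7]
tcp_rot: [-3.141, 0.002, 0.104]
contact_force: [-3.1, -0.6, -0.3]
opening: 0.092
```

Emit:
{"api": "servo_tool", "payload": {"series": [0,0,-0.002,0,0,0,-0.002,0,0,0,-0.002,0,0,0,0,0]}}

```text
clock: 8.12
eef_pos: [572.1, -11.0, 65.6]
tcp_rot: [-3.141, 0.001, 0.104]
contact_force: [-3.4, -0.8, -1.4]
opening: 0.091
```

Emit:
{"api": "servo_tool", "payload": {"series": [0,0,-0.0015,0,0,0,-0.0015,0,0,0,0,0]}}

```text
clock: 8.37
eef_pos: [572.4, -11.0, 62.9]
tcp_rot: [-3.142, 0.001, 0.104]
contact_force: [-4.5, -0.7, -0.2]
opening: 0.088
```

Emit:
{"api": "servo_tool", "payload": {"series": [0,0,-0.001,0,0,0,-0.001,0,0,0,0,0]}}

```text
clock: 8.62
eef_pos: [572.6, -11.0, 61.2]
tcp_rot: [3.142, 0.0, 0.104]
contact_force: [-3.4, -1.0, 0.7]
opening: 0.092
```

```bash
python3 snap.py w7
python3 - <<'E'
from rig import *
import cv2,numpy as np
for n in("side",):
    f=grab_frame(n);cv2.imwrite(f"pics/{n}7.png",f)
w=cv2.imread("pics/w7.png")
a=cv2.resize(w[120:384,130:370],(400,440),interpolation=2);b=cv2.resize(f[180:312,220:340],(400,440),interpolation=2)
cv2.imwrite("pics/m7.png",np.hstack([a,b]))
E
```

```text
8.6167 [572.6 -11.   61.2] [1.80e+02 1.00e-02 5.97e+00] [-3.45 -0.96  0.73] 0.09189416351407428
```

View pics/m7.png

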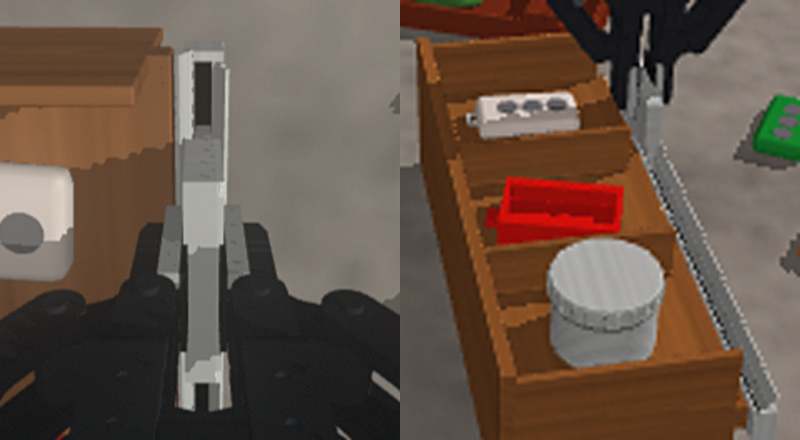

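The tongue is in the channel: in the left panel the channel runs at (203,95) above the tongue end at (203,135), with the holder behind it and the lip sprung outward. The side panel shows the key, cover and coin box undisturbed. Now pressing home.

Emit:
{"api": "servo_tool", "payload": {"series": [0,0,-0.001,0,0,0,0,0,0,0,0,0]}}

```text
clock: 8.97
eef_pos: [572.7, -11.0, 61.0]
tcp_rot: [3.142, -0.0, 0.104]
contact_force: [-6.8, 0.4, 9.9]
opening: 0.092
```

Emit:
{"api": "servo_tool", "payload": {"series": [0,0,-0.0005,0,0,0,0,0,0,0,0,0]}}

```text
clock: 9.22
eef_pos: [572.8, -11.0, 61.0]
tcp_rot: [3.142, -0.0, 0.104]
contact_force: [-9.6, -0.2, 16.0]
opening: 0.091
```

Emit:
{"api": "servo_tool", "payload": {"series": [-0.0008,-0.0001,0,0,0,0,0,0,0,0,0,0]}}

```text
clock: 9.47
eef_pos: [572.7, -11.0, 61.0]
tcp_rot: [3.142, -0.002, 0.104]
contact_force: [-6.6, -0.3, 12.6]
opening: 0.087
```

```bash
python3 snap.py w8; python3 -c "
from rig import *
s=sense();print(s['wrist_torque'],s['eef_pos'])"
```

```text
9.4667 [572.7 -11.   61. ] [ 1.80e+02 -1.00e-01  5.97e+00] [-6.59 -0.27 12.62] 0.08650407483488387
[ 0.03410517  1.22532565 -0.10331675] [572.62991041 -11.07309287  61.00019349]
```

Emit:
{"api": "servo_tool", "payload": {"series": [-0.0008,-0.0001,0,0,0,0,0,0,0,0,0,0,0,0,0,0]}}

```text
clock: 9.85
eef_pos: [572.5, -11.1, 61.0]
tcp_rot: [3.142, -0.003, 0.104]
contact_force: [-4.4, 1.7, 9.7]
opening: 0.095
```

Emit:
{"api": "servo_tool", "payload": {"series": [0,0,0,0,0,0,0,0,0,0,0,0,0,0,0,0]}}

```text
clock: 10.18
eef_pos: [572.5, -11.1, 61.0]
tcp_rot: [3.141, -0.003, 0.104]
contact_force: [-4.6, 0.8, 10.8]
opening: 0.09
```

```bash
python3 snap.py w9
python3 - <<'E'
from h import *
import json
f=cv2.imread("pics/w9.png")
cv2.imwrite("pics/w9c.png",cv2.resize(f[100:300,180:330],(600,600),interpolation=2)[:, :])
from rig import *
print(sense()["contact_force"],sense()["wrist_torque"])
E
```

```text
10.1833 [572.5 -11.1  61. ] [ 1.7999e+02 -1.7000e-01  5.9700e+00] [-4.63  0.78 10.83] 0.09027057177628796
[-4.57647949  1.22766806  9.71325097] [ 0.0880161   0.86969366 -0.0611498 ]
```

View pics/w9c.png

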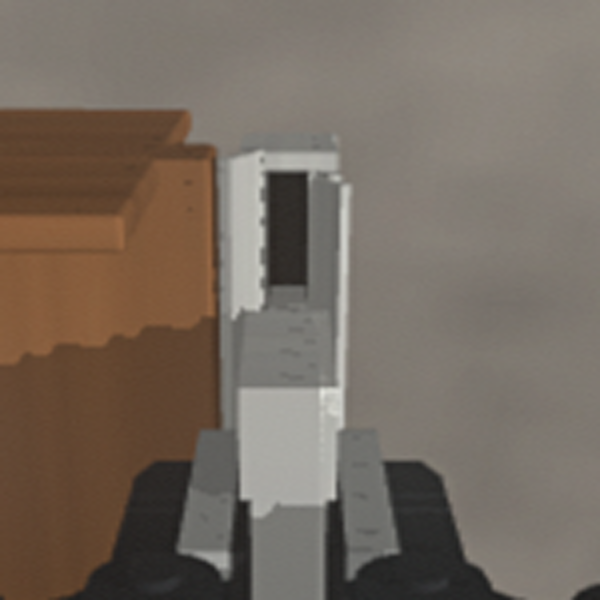

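Run:
```python
from h import *
import json
c=json.load(open("pics/w9.json"))
a=np.radians(6);yh=np.array([-np.sin(a),np.cos(a)])
for n,u,v,z in (("rail end",290,152,55),("rail end low row",290,137,55),("shoulder",285,310,56),("head top",288,388,86),("panel top outer",60,213,90),("panel top inner",60,249,90)):
    print(n,(onz(c,[(180+u/4,100+v/3)],z)[0,:2]@yh).round(1))
```

```text
rail end -17.1
rail end low row -14.8
shoulder -42.8
head top -43.0
panel top outer -18.0
panel top inner -22.5
```

```bash
python3 -c "
from rig import *
print(sense()['contact_force'],sense()['clock']);print(sign_off())"
```

```text
[-4.57647949  1.22766806  9.71325097] 10.2333
the job is handed in; nothing more can be done
None
```

The label holder is pressed home in the rail in front of the smart key's bay, shelf y = +95 mm. It faces card side out and is still gripped (110 N set) and held down. I handed the job in at 10.2 s.

**Last checks before handing in:**
- **Seating:** the push met the hard stop with the holder's origin about 35 mm above the ledge, which is the home height. Pushing further raised the force but did not lower the holder.
- **Press:** the last readings were 9.7 to 10.8 N downward. While seating it, the press briefly reached 16 N; I moved the tool slightly sideways, towards the shelf, to cut the sideways load, and the press settled to about 10 N.
- **Centring:** the holder is within about 1 mm of the bay's centre, measured from the rail end and the end panel. An earlier rough reading of the divider and a second view of the rail end differed from this by about 2 mm.
- **Other items:** the smart key, key cover and coin box were undisturbed in the last pictures that showed them, taken just before the final press. The frog was not viewed again after the pluck, but nothing came near it.

**Less certain:**
- A sideways force of about 4.6 N and a tilt of about 0.2° remain, so the tongue may not sit perfectly flat against the inner wall.
- The force reading showed almost no resistance as the tongue passed the lip's bead. The pictures do show it in the channel with the lip sprung outward.

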